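# Last-off samples from carrier track to inspection rack, order kept

## Task

The night's four last-off samples stand on the carriers of the roller track in the order the jobs came off; move them one by one to the four pockets of the blue inspection rack in that same order from left to right, one flat in each pocket and the same way up as they stand now. Set them down rather than dropping them, and leave the plug gauge lying in its tray at the end of the rack.

Things in the scene. Friction and masses are not known exactly. Their poses are not given: they have to be found in the camera images.
- pulley_large: large black acetal pulley wheel, flat, hub up: V-grooved rim 54 mm diameter, 16 mm thick; above it a round hub 26 mm diameter up to 40 mm, easy to grip; grey bore, brass set screw. Loose, upright on its carrier's floor, within 5 mm of the middle. Origin: centre of underside, z up. 60 g.
- pulley_small: small black acetal pulley wheel lying flat: 40 mm diameter, 30 mm tall, two V-grooves, no hub, brass bush in the top. Grip across the rim. Loose, upright on its carrier's floor, within 5 mm of the middle. Origin: centre of underside, z up. 50 g.
- bracket: orange nylon bracket: base 52 (its x) by 40 mm (its y), 7 mm thick; one upright lug over the middle, 12 mm thick (x), 36 mm wide (y), top at 44 mm. At the start its y points across the row, up to 0.4 rad off; grip over the lug's 36 mm width. Loose, upright on its carrier's floor, within 5 mm of the middle. Origin: centre of underside, z up. 50 g.
- bush: cream nylon flanged bush standing on its flange: flange 44 mm diameter, 5 mm thick, round barrel 28 mm diameter up to 38 mm, dark bore in the top. Loose, upright on its carrier's floor, within 5 mm of the middle. Origin: centre of underside, z up. 40 g.
- carrier_pulley_large: fixed grey workpiece carrier on which the large pulley stands at the start; one of four alike, 84 mm apart along y, between the 42 mm high aluminium rails of a roller track (104 mm wide, red end stop at +y). 80 (x) by 82 mm; pale floor 70 by 70 mm, 14 mm above the origin, rim 6 mm higher. Origin: centre of underside; y along the row, towards the robot's left (world +y within 0.14 rad), z up.
- carrier_pulley_small: fixed grey workpiece carrier on which the small pulley stands at the start; one of four alike, 84 mm apart along y, between the 42 mm high aluminium rails of a roller track (104 mm wide, red end stop at +y). 80 (x) by 82 mm; pale floor 70 by 70 mm, 14 mm above the origin, rim 6 mm higher. Origin: centre of underside; y along the row, towards the robot's left (world +y within 0.14 rad), z up.
- carrier_bracket: fixed grey workpiece carrier on which the orange bracket stands at the start; one of four alike, 84 mm apart along y, between the 42 mm high aluminium rails of a roller track (104 mm wide, red end stop at +y). 80 (x) by 82 mm; pale floor 70 by 70 mm, 14 mm above the origin, rim 6 mm higher. Origin: centre of underside; y along the row, towards the robot's left (world +y within 0.14 rad), z up.
- carrier_bush: fixed grey workpiece carrier on which the cream bush stands at the start; one of four alike, 84 mm apart along y, between the 42 mm high aluminium rails of a roller track (104 mm wide, red end stop at +y). 80 (x) by 82 mm; pale floor 70 by 70 mm, 14 mm above the origin, rim 6 mm higher. Origin: centre of underside; y along the row, towards the robot's left (world +y within 0.14 rad), z up.
- rack: fixed inspection rack, blue walls on a pale slab: four 72 mm square pockets centred at x 0, y +126, +42, -42, -126 mm; floor 20, wall tops 28 mm over the bench; walls 12 mm between pockets, 9 outside. Gauge tray at the +y end, bow handle at -y. Origin: on the bench, mid-row; y along the row to the robot's left (within 0.14 rad), z up. Rack or track may be the nearer to the robot.
- plug_gauge: stainless go/no-go plug gauge, 76 mm long (x), hexagonal handle 14 mm across flats with a green and a red band, lying loose in the blue tray at the rack's +y end (rack y about +191 mm). Origin: centre of its underside. To be left alone.
Things that resemble listed ones, but are neither listed nor needed, are in the scene too. What is meant by the bracket is not pink or turquoise, and is the smaller of those in its own colour.

How it is judged:
At the end, for the whole second after the job is handed in: The four samples lie in the rack's pockets in the same left-to-right order as their carriers, one each: within 17 mm of the pocket centre in rack x and y, underside 17 to 23.5 mm above the rack's origin, upright within 0.1 rad, released, at rest; plug gauge within 20 mm of its start (((y of pulley_large in the frame of rack between 0.109 and 0.143 m and y of each of carrier_pulley_small, carrier_bracket, carrier_bush in the frame of carrier_pulley_large below 0 m) or (y of pulley_large in the frame of rack between 0.025 and 0.059 m and y of carrier_pulley_small in the frame of carrier_pulley_large above 0 m and y of each of carrier_bracket, carrier_bush in the frame of carrier_pulley_large below 0 m) or (y of pulley_large in the frame of rack between 0.025 and 0.059 m and y of each of carrier_pulley_small, carrier_bush in the frame of carrier_pulley_large below 0 m and y of carrier_bracket in the frame of carrier_pulley_large above 0 m) or (y of pulley_large in the frame of rack between 0.025 and 0.059 m and y of each of carrier_pulley_small, carrier_bracket in the frame of carrier_pulley_large below 0 m and y of carrier_bush in the frame of carrier_pulley_large above 0 m) or (y of pulley_large in the frame of rack between -0.059 and -0.025 m and y of each of carrier_pulley_small, carrier_bracket in the frame of carrier_pulley_large above 0 m and y of carrier_bush in the frame of carrier_pulley_large below 0 m) or (y of pulley_large in the frame of rack between -0.059 and -0.025 m and y of each of carrier_pulley_small, carrier_bush in the frame of carrier_pulley_large above 0 m and y of carrier_bracket in the frame of carrier_pulley_large below 0 m) or (y of pulley_large in the frame of rack between -0.059 and -0.025 m and y of carrier_pulley_small in the frame of carrier_pulley_large below 0 m and y of each of carrier_bracket, carrier_bush in the frame of carrier_pulley_large above 0 m) or (y of pulley_large in the frame of rack between -0.143 and -0.109 m and y of each of carrier_pulley_small, carrier_bracket, carrier_bush in the frame of carrier_pulley_large above 0 m)) and x of pulley_large in the frame of rack between -0.017 and 0.017 m and z of pulley_large in the frame of rack between 0.017 and 0.0235 m and angle between each of pulley_large, pulley_small, bracket, bush's own z axis and vertical below 0.1 rad and linear speed of each of pulley_large, pulley_small, bracket, bush below 0.02 m/s and angular speed of each of pulley_large, pulley_small, bracket, bush below 0.3 rad/s and contact force between each of pulley_large, pulley_small, bracket, bush and the fingers below 0.05 N and ((y of pulley_small in the frame of rack between 0.109 and 0.143 m and y of each of carrier_pulley_large, carrier_bracket, carrier_bush in the frame of carrier_pulley_small below 0 m) or (y of pulley_small in the frame of rack between 0.025 and 0.059 m and y of carrier_pulley_large in the frame of carrier_pulley_small above 0 m and y of each of carrier_bracket, carrier_bush in the frame of carrier_pulley_small below 0 m) or (y of pulley_small in the frame of rack between 0.025 and 0.059 m and y of each of carrier_pulley_large, carrier_bush in the frame of carrier_pulley_small below 0 m and y of carrier_bracket in the frame of carrier_pulley_small above 0 m) or (y of pulley_small in the frame of rack between 0.025 and 0.059 m and y of each of carrier_pulley_large, carrier_bracket in the frame of carrier_pulley_small below 0 m and y of carrier_bush in the frame of carrier_pulley_small above 0 m) or (y of pulley_small in the frame of rack between -0.059 and -0.025 m and y of each of carrier_pulley_large, carrier_bracket in the frame of carrier_pulley_small above 0 m and y of carrier_bush in the frame of carrier_pulley_small below 0 m) or (y of pulley_small in the frame of rack between -0.059 and -0.025 m and y of each of carrier_pulley_large, carrier_bush in the frame of carrier_pulley_small above 0 m and y of carrier_bracket in the frame of carrier_pulley_small below 0 m) or (y of pulley_small in the frame of rack between -0.059 and -0.025 m and y of carrier_pulley_large in the frame of carrier_pulley_small below 0 m and y of each of carrier_bracket, carrier_bush in the frame of carrier_pulley_small above 0 m) or (y of pulley_small in the frame of rack between -0.143 and -0.109 m and y of each of carrier_pulley_large, carrier_bracket, carrier_bush in the frame of carrier_pulley_small above 0 m)) and x of pulley_small in the frame of rack between -0.017 and 0.017 m and z of pulley_small in the frame of rack between 0.017 and 0.0235 m and ((y of bracket in the frame of rack between 0.109 and 0.143 m and y of each of carrier_pulley_large, carrier_pulley_small, carrier_bush in the frame of carrier_bracket below 0 m) or (y of bracket in the frame of rack between 0.025 and 0.059 m and y of carrier_pulley_large in the frame of carrier_bracket above 0 m and y of each of carrier_pulley_small, carrier_bush in the frame of carrier_bracket below 0 m) or (y of bracket in the frame of rack between 0.025 and 0.059 m and y of each of carrier_pulley_large, carrier_bush in the frame of carrier_bracket below 0 m and y of carrier_pulley_small in the frame of carrier_bracket above 0 m) or (y of bracket in the frame of rack between 0.025 and 0.059 m and y of each of carrier_pulley_large, carrier_pulley_small in the frame of carrier_bracket below 0 m and y of carrier_bush in the frame of carrier_bracket above 0 m) or (y of bracket in the frame of rack between -0.059 and -0.025 m and y of each of carrier_pulley_large, carrier_pulley_small in the frame of carrier_bracket above 0 m and y of carrier_bush in the frame of carrier_bracket below 0 m) or (y of bracket in the frame of rack between -0.059 and -0.025 m and y of each of carrier_pulley_large, carrier_bush in the frame of carrier_bracket above 0 m and y of carrier_pulley_small in the frame of carrier_bracket below 0 m) or (y of bracket in the frame of rack between -0.059 and -0.025 m and y of carrier_pulley_large in the frame of carrier_bracket below 0 m and y of each of carrier_pulley_small, carrier_bush in the frame of carrier_bracket above 0 m) or (y of bracket in the frame of rack between -0.143 and -0.109 m and y of each of carrier_pulley_large, carrier_pulley_small, carrier_bush in the frame of carrier_bracket above 0 m)) and x of bracket in the frame of rack between -0.017 and 0.017 m and z of bracket in the frame of rack between 0.017 and 0.0235 m and ((y of bush in the frame of rack between 0.109 and 0.143 m and y of each of carrier_pulley_large, carrier_pulley_small, carrier_bracket in the frame of carrier_bush below 0 m) or (y of bush in the frame of rack between 0.025 and 0.059 m and y of carrier_pulley_large in the frame of carrier_bush above 0 m and y of each of carrier_pulley_small, carrier_bracket in the frame of carrier_bush below 0 m) or (y of bush in the frame of rack between 0.025 and 0.059 m and y of each of carrier_pulley_large, carrier_bracket in the frame of carrier_bush below 0 m and y of carrier_pulley_small in the frame of carrier_bush above 0 m) or (y of bush in the frame of rack between 0.025 and 0.059 m and y of each of carrier_pulley_large, carrier_pulley_small in the frame of carrier_bush below 0 m and y of carrier_bracket in the frame of carrier_bush above 0 m) or (y of bush in the frame of rack between -0.059 and -0.025 m and y of each of carrier_pulley_large, carrier_pulley_small in the frame of carrier_bush above 0 m and y of carrier_bracket in the frame of carrier_bush below 0 m) or (y of bush in the frame of rack between -0.059 and -0.025 m and y of each of carrier_pulley_large, carrier_bracket in the frame of carrier_bush above 0 m and y of carrier_pulley_small in the frame of carrier_bush below 0 m) or (y of bush in the frame of rack between -0.059 and -0.025 m and y of carrier_pulley_large in the frame of carrier_bush below 0 m and y of each of carrier_pulley_small, carrier_bracket in the frame of carrier_bush above 0 m) or (y of bush in the frame of rack between -0.143 and -0.109 m and y of each of carrier_pulley_large, carrier_pulley_small, carrier_bracket in the frame of carrier_bush above 0 m)) and x of bush in the frame of rack between -0.017 and 0.017 m and z of bush in the frame of rack between 0.017 and 0.0235 m and distance of plug_gauge from where it was at the start of the episode below 0.02 m); the robot touches nothing.
It fails at once if the plug gauge is knocked more than 20 mm from where it lay (distance of plug_gauge from where it was at the start of the episode above 0.02 m).
It fails at once if a sample is dropped or thrown (falls free at more than 0.7 m/s, as after a drop of about 25 mm) (linear speed of pulley_large above 0.7 m/s and contact force between pulley_large and the fingers below 0.01 N).
It fails at once if a sample is dropped or thrown (falls free at more than 0.7 m/s, as after a drop of about 25 mm) (linear speed of pulley_small above 0.7 m/s and contact force between pulley_small and the fingers below 0.01 N).
It fails at once if a sample is dropped or thrown (falls free at more than 0.7 m/s, as after a drop of about 25 mm) (linear speed of bracket above 0.7 m/s and contact force between bracket and the fingers below 0.01 N).
It fails at once if a sample is dropped or thrown (falls free at more than 0.7 m/s, as after a drop of about 25 mm) (linear speed of bush above 0.7 m/s and contact force between bush and the fingers below 0.01 N).
It also fails if it takes over 88 s, if anything falls off the work surface, if the arm or the gripper's body presses on something with over 40 N, if the wrist force passes 120 N, or if a joint passes its speed limit or range.

## Robot

A 6-joint arm with a two-finger parallel gripper is mounted at the origin on the work surface. World frame = base frame: x ahead of the robot, y to its left, z up, the work surface at z = 0. Lengths are in m, angles in rad, forces in N, time in s.
With the tool pointing down it reaches from about 0.35 to 0.975 m from the base axis. Payload 7.1 kg.
Tool frame: the origin (TCP) lies midway between the tips of the shut fingers; the grasp point (between the pads) lies 19 mm behind it; z points along the fingers, x is the direction in which the jaws open and shut, and the axes are right-handed (so a half turn about z gives the same grasp; the last joint's range is limited). The gripper opens to 88 mm and grips with 3 to 60 N. Pads are 20 mm wide; open, the fingers measure 115 mm over their backs; the gripper's body (75 mm by 178 mm) begins 61 mm behind the grasp point.
Start: joints at [-1.239, 0.423, 1.63, -0, 1.089, -0.019], TCP at [0.215, -0.587, 0.223] pointing down, gripper open.
Joint ranges: [-3, 3], [-0.9, 2.11], [0.09, 2.58], [-1.31, 4.45], [0.11, 2.69], [-2.54, 2.54]. Speed limits (rad/s): [2.39, 2.39, 3.01, 3.14, 3.14, 3.14].

## Interface

Orientations are given as a unit quaternion [w, x, y, z].
In Python, from station import move_pose, movel, movej, command_gripper, wait, inverse_kinematics, read_camera, camera_info, MotionError, job_done, get_time, get_joint_pos, get_qvel, get_effort, get_tcp_pos, get_ee_rot, get_ft_force, get_ft_torque, get_grip_width gives the robot as it stands. Calls block until the motion is done:
- move_pose(position, orientation): joint-space move of the TCP to a pose.
- movel(position, frame=None, v=0.15, until_force=None): straight line of the TCP; frame=None keeps the orientation; v is the mean speed in m/s. With until_force (N) it stops when the force on the tool has changed by that much, and returns True; else False.
- movej(angles): joint-space move.
- command_gripper(opening): opening from 0.0 (shut) to 1.0 (fully open); the grip force is fixed at half the most; returns when the fingers have stopped.
- wait(seconds).
- inverse_kinematics(position, orientation): joint angles nearest the present ones, or None.
- read_camera(name): name is "scene" or "side" or "wrist"; returns the picture (384x512x3 uint8, red, green, blue); there is no depth.
- camera_info(name): a dict with "intrinsics" (3x3 intrinsics, pixels), "T" (4x4, takes a point from camera to world coordinates); the wrist camera has in their place "tool_from_camera" (4x4, takes a point from camera to tool coordinates, whose origin is the TCP and whose axes are the tool frame's). Camera axes: x right, y up, looking along -z (the intrinsics and any distortion apply to the point x, -y, -z); pixel columns grow to the right and rows downward; lengths in m; the calibration is good to about 2 mm. A picture is of the moment at which its call begins: read the wrist's pose just before it. camera_info takes no time and is no camera call.
A pose or a line that the arm cannot do raises MotionError and nothing moves.
- job_done(): hands the job in, once; it reports no verdict.
Readings, each from a call of its own:
- get_time(): time.
- get_joint_pos(): joint angles.
- get_qvel(): joint speeds.
- get_effort(): joint torques, N m.
- get_tcp_pos(): TCP position.
- get_ee_rot(): TCP orientation.
- get_ft_force(): force on the tool from outside, world axes, zero at the start.
- get_ft_torque(): the same for the moment, N m.
- get_grip_width(): opening from 0.0 (shut) to 1.0 (fully open).
Only numpy, scipy, OpenCV 4.12 (cv2) and the standard library are available. Lean on these libraries where they do the work, as an engineer would, in place of code of your own. Each camera call takes 0.05 s, during which the arm holds its last target.

## Working session

There is one attempt and no reset: what is moved stays moved. The work goes in short steps, each a Python script; the robot and the scene stay as the last script left them, time stands still between calls to the robot, and variables do not carry over. Pictures are saved under pics/ and viewed, and the job is handed in when it is done.

```bash
ls; mkdir -p pics; python3 - <<'E'
from station import *
import cv2,numpy as np
for n in ["scene","side","wrist"]:
    im=read_camera(n); cv2.imwrite(f"pics/{n}0.png",cv2.resize(im[:,:,::-1],None,fx=1.5,fy=1.5,interpolation=cv2.INTER_CUBIC)); ci=camera_info(n); print(n,{k:np.round(v,4).tolist() if not isinstance(v,str) else v for k,v in ci.items()})
print(get_time(),get_tcp_pos(),get_ee_rot())
E
```

```text
pics
scene {'intrinsics': [[431.6744, 0.0, 246.8136], [0.0, 431.6744, 199.122], [0.0, 0.0, 1.0]], 'T': [[-0.5928, -0.652, 0.4728, 0.9565], [0.8053, -0.4754, 0.3542, 0.3603], [-0.0062, 0.5907, 0.8069, 0.811], [0.0, 0.0, 0.0, 1.0]]}
side {'intrinsics': [[444.9441, 0.0, 260.1018], [0.0, 444.9441, 199.4332], [0.0, 0.0, 1.0]], 'T': [[0.9788, 0.1547, -0.1345, 0.3985], [-0.2041, 0.6741, -0.7099, -0.5451], [-0.0191, 0.7223, 0.6914, 0.6175], [0.0, 0.0, 0.0, 1.0]]}
wrist {'intrinsics': [[327.6366, 0.0, 258.596], [0.0, 327.6366, 187.5206], [0.0, 0.0, 1.0]], 'tool_from_camera': [[1.0, 0.0005, -0.0007, 0.0015], [0.0003, -0.9567, -0.291, -0.0808], [-0.0008, 0.291, -0.9567, -0.1634], [0.0, 0.0, 0.0, 1.0]]}
0.15 [ 0.21465967 -0.5865505   0.2221006 ] [-3.25051073e-04  8.19650627e-01 -5.72863456e-01 -4.51796809e-04]
```

View pics/scene0.png

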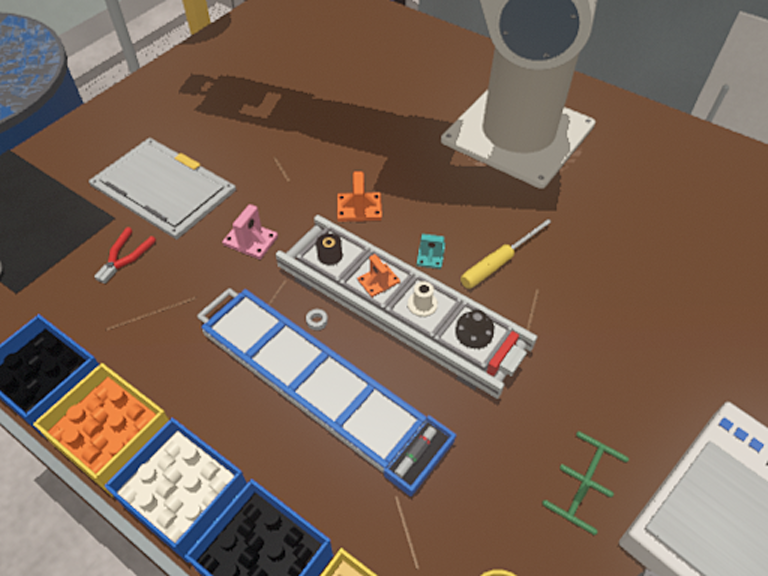

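View pics/side0.png

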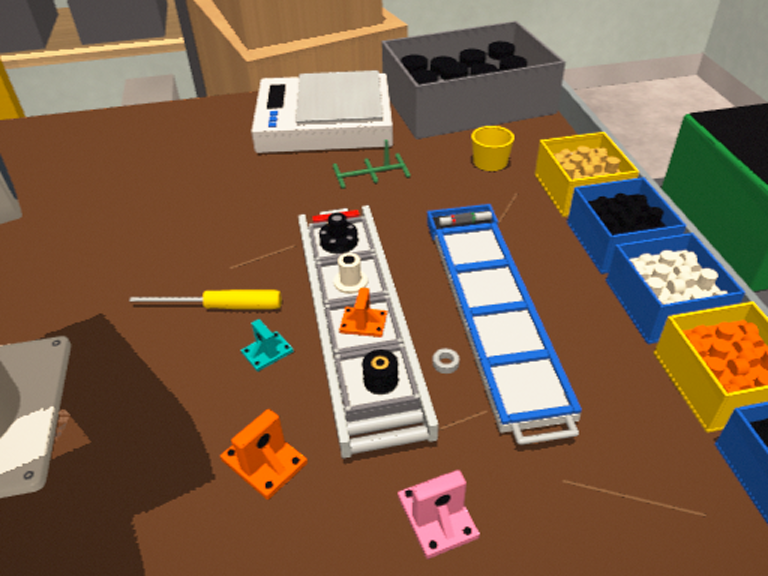

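View pics/wrist0.png

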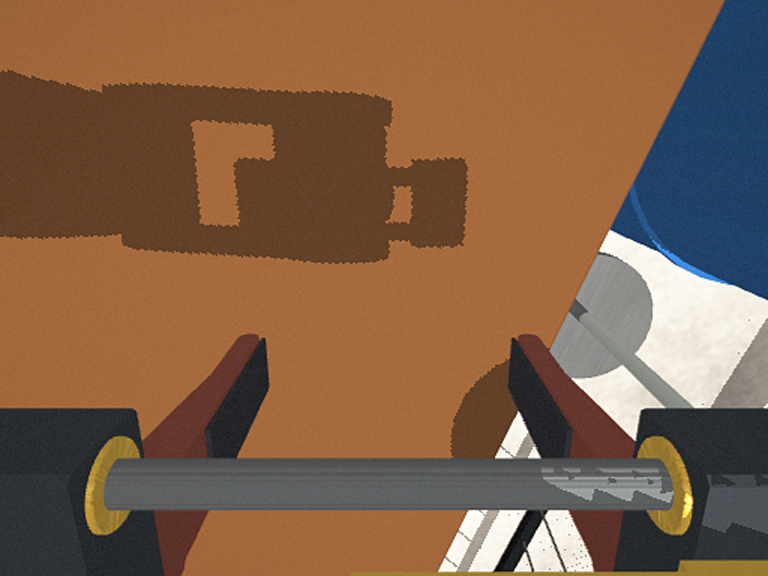

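The scene picture (1.5x scale) shows, from +y (the red stop) to -y:
- large pulley at (474,328)
- bush at (423,297)
- orange bracket at (378,277)
- small pulley at (328,247)

Things that could be taken for the bracket: large orange (360,200), pink (250,232), turquoise (431,250) and the orange pieces in the bin (105,420). I choose the small orange one on the track at (378,277). Next I'll check it in a close crop.

```bash
python3 - <<'E'
from station import *
import cv2,numpy as np
S=read_camera("scene");D=read_camera("side")
np.save("S.npy",S);np.save("D.npy",D)
def crop(im,x0,x1,y0,y1,f,name):
    c=cv2.resize(im[y0:y1,x0:x1,::-1],None,fx=f,fy=f,interpolation=cv2.INTER_CUBIC)
    for x in range((x0+9)//10*10,x1,10):
        cv2.line(c,((x-x0)*f,0),((x-x0)*f,5 if x%50 else 12),(0,0,255),1)
        if x%20==0: cv2.putText(c,str(x),((x-x0)*f-8,22),0,.35,(0,255,255),1)
    for y in range((y0+9)//10*10,y1,10):
        cv2.line(c,(0,(y-y0)*f),(6,(y-y0)*f),(0,0,255),1)
        if y%20==0: cv2.putText(c,str(y),(8,(y-y0)*f+4),0,.35,(0,255,255),1)
    cv2.imwrite(f"pics/{name}.png",c)
crop(S,180,365,140,270,4,"s_track")
crop(S,128,310,188,332,4,"s_rack")
crop(D,195,295,130,310,3,"d_track")
crop(D,275,395,130,300,3,"d_rack")
E
```

```text
(no output)
```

View pics/s_track.png

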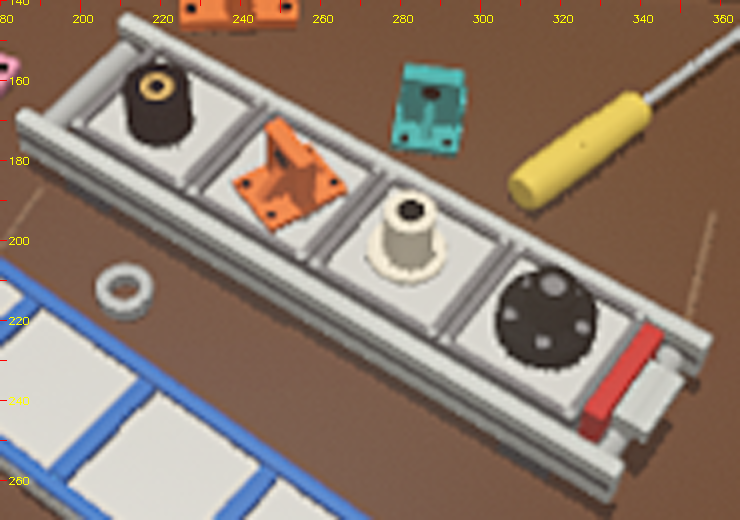

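View pics/s_rack.png

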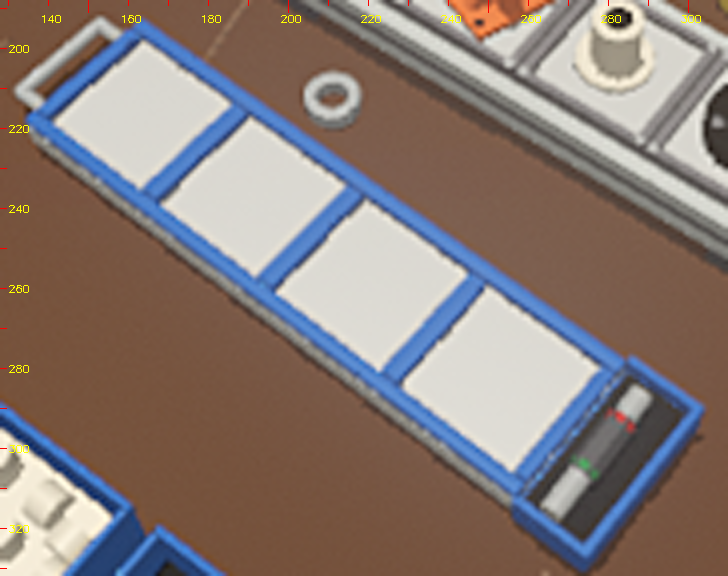

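View pics/d_track.png

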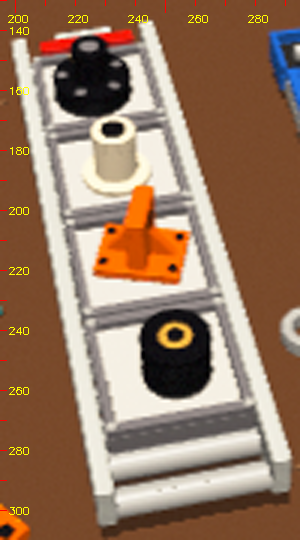

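View pics/d_rack.png

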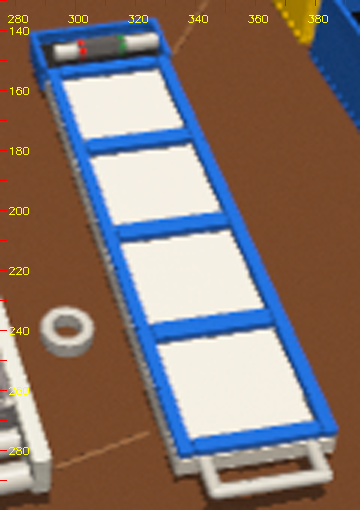

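```bash
cat > h.py <<'E'
from station import *
import numpy as np, cv2
from scipy.spatial.transform import Rotation as R
from scipy.optimize import least_squares
CI={n:camera_info(n) for n in ["scene","side","wrist"]}
def camT(n,tool=None):
    return CI[n]["T"] if n!="wrist" else tool@CI[n]["tool_from_camera"]
def proj(P,n,tool=None):
    T=np.linalg.inv(camT(n,tool)); p=np.atleast_2d(P)@T[:3,:3].T+T[:3,3]
    K=CI[n]["intrinsics"]; q=np.c_[p[:,0],-p[:,1],-p[:,2]]@K.T
    return q[:,:2]/q[:,2:]
def ray(uv,n,tool=None):
    K=CI[n]["intrinsics"]; d=np.linalg.solve(K,[uv[0],uv[1],1]); T=camT(n,tool)
    return T[:3,3],T[:3,:3]@np.array([d[0],-d[1],-d[2]])
def atz(uv,z,n,tool=None):
    o,d=ray(uv,n,tool); return o+d*(z-o[2])/d[2]
def tri(obs):
    f=lambda X:np.concatenate([(proj(X,*o[1:])[0]-o[0]) for o in obs])
    r=least_squares(f,[.5,0,.05]); return r.x,np.abs(r.fun).max()
def toolpose():
    q=get_ee_rot(); T=np.eye(4); T[:3,:3]=R.from_quat([q[1],q[2],q[3],q[0]]).as_matrix(); T[:3,3]=get_tcp_pos(); return T
def down(yaw):
    # tool z down; tool x at angle yaw in world xy
    c,s=np.cos(yaw),np.sin(yaw)
    q=R.from_matrix(np.array([[c,s,0],[s,-c,0],[0,0,-1]])).as_quat(); return [q[3],q[0],q[1],q[2]]
def rk(p,P):
    c,s=np.cos(p[2]),np.sin(p[2]); P=np.atleast_2d(P); return np.c_[p[0]+c*P[:,0]-s*P[:,1],p[1]+s*P[:,0]+c*P[:,1],P[:,2]]
E
python3 - <<'E'
from h import *
for n,a,b in [("large",(318.25,210.75),(224.7,144.7)),("bush",(282.75,192.5),(232.7,172.7)),("small",(219.25,161.5),(253.3,241.3))]:
    print(n,tri([(a,"scene"),(b,"side")]))
z=.028
sp=[((36,162-0,z),(256.7,306.7)),((36,78,z),(223,280.5)),((36,-6,z),(192.5,257)),((36,-90,z),(163.5,235)),((-45,-171,z),(163,193.5)),((45,-171,z),(135.5,217.5))]
dp=[((-36,-162,z),(338.3,276.7)),((-36,-78,z),(325,239)),((-36,6,z),(315,205.7)),((-36,90,z),(305.3,177)),((45,-171,z),(386.7,273.3)),((-45,-171,z),(334.3,281))]
def M(l): return np.array([[a[0]/1000,a[1]/1000,a[2]] for a,_ in l]),np.array([b for _,b in l])
A,a=M(sp);B,b=M(dp)
f=lambda p:np.r_[proj(rk(p,A),"scene")-a,proj(rk(p,B),"side")-b].ravel()
r=least_squares(f,[.6,0,0]);print(r.x,np.round(r.fun.reshape(-1,2),1).tolist())
for y in (126,42,-42,-126): print(y,rk(r.x,[0,y/1000,.02]))
E
```

```text
large (array([0.46619884, 0.17612883, 0.0815255 ]), np.float64(0.12868123860016567))
bush (array([0.46819038, 0.09030334, 0.0787267 ]), np.float64(0.07291328327994506))
small (array([ 0.47422354, -0.07765043,  0.07111743]), np.float64(0.13894129980084813))
[ 0.64544013  0.01832734 -0.0527473 ] [[-1.4, -1.5], [-0.8, -0.8], [-1.1, -1.1], [-0.7, -1.1], [0.6, -2.3], [-1.6, -0.9], [0.2, -1.8], [0.2, -2.5], [-1.2, -2.1], [-1.4, -1.9], [1.8, -0.7], [0.3, -0.8]]
126 [[0.65208321 0.1441521  0.02      ]]
42 [[0.64765449 0.06026893 0.02      ]]
-42 [[ 0.64322577 -0.02361424  0.02      ]]
-126 [[ 0.63879705 -0.10749742  0.02      ]]
```

```bash
python3 - <<'E'
from h import *
command_gripper(1.0)
for yaw in (np.pi/2,-np.pi/2):
    p=[.46,.02,.30]; print(yaw,inverse_kinematics(p,down(yaw)))
E
```

```text
1.5707963267948966 [ 1.76028688e-02  8.21426650e-02  1.89767481e+00 -4.44089210e-16
  1.16177518e+00 -1.55319346e+00]
-1.5707963267948966 [ 1.76028688e-02  8.21426650e-02  1.89767481e+00 -4.44089210e-16
  1.16177518e+00  1.58839920e+00]
```

```bash
python3 - <<'E'
from h import *
move_pose([.50,.03,.32],down(np.pi/2))
T=toolpose(); W=read_camera("wrist"); np.save("W.npy",W); np.save("WT.npy",T)
cv2.imwrite("pics/w1.png",cv2.resize(W[:,:,::-1],None,fx=1.5,fy=1.5,interpolation=cv2.INTER_CUBIC)); print(get_time(),T)
E
```

```text
2.9583 [[ 1.26066951e-03  9.99999190e-01 -1.74748517e-04  5.00076080e-01]
 [ 9.99999197e-01 -1.26069170e-03 -1.26935995e-04  2.94340154e-02]
 [-1.27156196e-04 -1.74588353e-04 -9.99999977e-01  3.19880764e-01]
 [ 0.00000000e+00  0.00000000e+00  0.00000000e+00  1.00000000e+00]]
```

View pics/w1.png

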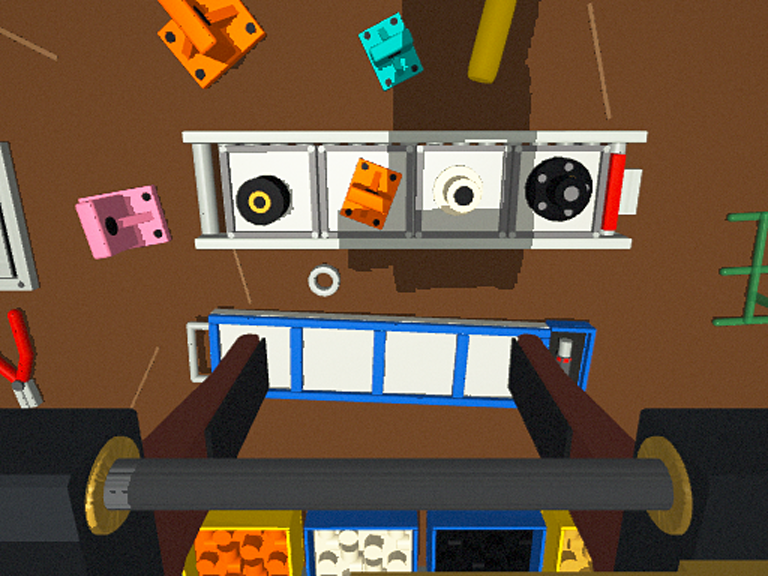

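The wrist picture shows the track's four samples at (264,202), (371,195), (459,190) and (560,190), and the four rack pockets below them at (257..490, 360). The order is confirmed. I'll zoom in for measurements.

```bash
python3 - <<'E'
from h import *
W=np.load("W.npy")
def crop(im,x0,x1,y0,y1,f,name):
    c=cv2.resize(im[y0:y1,x0:x1,::-1],None,fx=f,fy=f,interpolation=cv2.INTER_CUBIC)
    for x in range((x0+9)//10*10,x1,10):
        cv2.line(c,((x-x0)*f,0),((x-x0)*f,5),(0,0,255),1); cv2.putText(c,str(x),((x-x0)*f-8,16),0,.35,(0,0,255),1)
    for y in range((y0+9)//10*10,y1,10):
        cv2.line(c,(0,(y-y0)*f),(6,(y-y0)*f),(0,0,255),1); cv2.putText(c,str(y),(8,(y-y0)*f+4),0,.35,(0,0,255),1)
    cv2.imwrite(f"pics/{name}.png",c)
crop(W,140,280,85,165,5,"w_t1"); crop(W,270,410,85,165,5,"w_t2"); crop(W,120,410,200,280,2,"w_r"); 
g=W.astype(int)
# object blobs
hsv=cv2.cvtColor(W,cv2.COLOR_RGB2HSV)
m=np.zeros(W.shape[:2],np.uint8); m[95:160,150:400]=1
o=((hsv[...,0]<15)&(hsv[...,1]>200)&(hsv[...,2]>150)&(m>0)).astype(np.uint8)
n,l,s,c=cv2.connectedComponentsWithStats(o)
for i in range(1,n):
    if s[i,4]>50: print("or",s[i],c[i])
o=((hsv[...,2]<60)&(m>0)).astype(np.uint8)
n,l,s,c=cv2.connectedComponentsWithStats(o)
for i in range(1,n):
    if s[i,4]>20: print("bl",s[i],c[i])
E
```

```text
or [227 112  41  41 516] [249.79844961 133.30232558]
bl [ 350  105   45   42 1283] [371.61964147 125.26812159]
bl [158 117  35  33 711] [175.67932489 132.54149086]
bl [303 124  12  13 119] [308.82352941 130.19327731]
bl [170 131   7   8  40] [172.9  134.45]
```

View pics/w_t1.png

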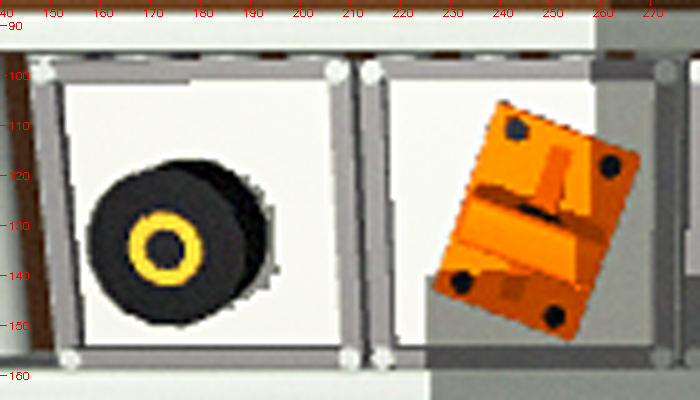

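View pics/w_t2.png

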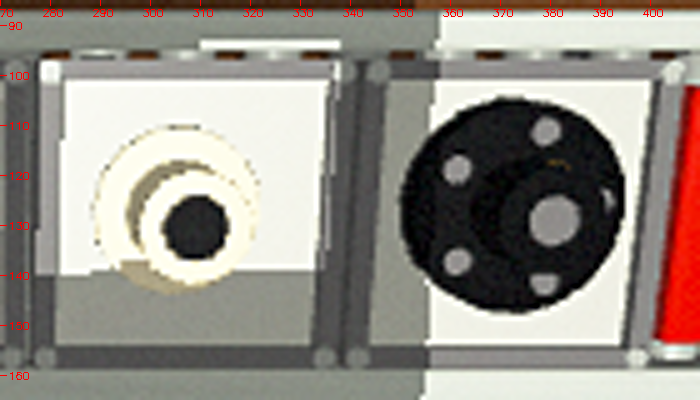

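View pics/w_r.png

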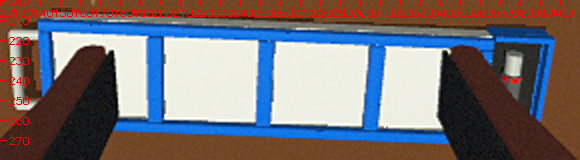

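```bash
python3 - <<'E'
from h import *
T=np.load("WT.npy");W=np.load("W.npy");S=np.load("S.npy");D=np.load("D.npy")
for n,a,b,w in [("large",(318.25,210.75),(224.7,144.7),(380.4,128.6)),("bush",(282.75,192.5),(232.7,172.7),(308.8,130.2)),("small",(219.25,161.5),(253.3,241.3),(172.6,134.4))]:
    a=np.array(a)-.4;b=np.array(b)-.35
    print(n,tri([(a,"scene"),(b,"side"),(w,"wrist",T)]), tri([(a,"scene"),(w,"wrist",T)])[0],tri([(b,"side"),(w,"wrist",T)])[0])
c=np.array([(500,101),(640,155),(573,340),(433,291)])/5+[270-130-.4,85-.4]
P=np.array([atz(u,.047,"wrist",T) for u in c]); print(P, P.mean(0))
e=(P[1]-P[0])+(P[2]-P[3]); print("y axis angle", np.arctan2(e[1],e[0]), np.linalg.norm(e)/2, np.linalg.norm(P[2]-P[1]))
# carrier corner balls row direction
z=.028
sp=[((36,162,z),(256.7,306.7)),((36,78,z),(223,280.5)),((36,-6,z),(192.5,257)),((36,-90,z),(163.5,235)),((-45,-171,z),(163,193.5)),((45,-171,z),(135.5,217.5))]
dp=[((-36,-162,z),(338.3,276.7)),((-36,-78,z),(325,239)),((-36,6,z),(315,205.7)),((-36,90,z),(305.3,177)),((45,-171,z),(386.7,273.3)),((-45,-171,z),(334.3,281))]
def M(l): return np.array([[a[0]/1000,a[1]/1000,a[2]] for a,_ in l]),np.array([b for _,b in l])-.4
A,a=M(sp);B,b=M(dp)
f=lambda p:np.r_[proj(rk(p,A),"scene")-a,proj(rk(p,B),"side")-b].ravel()
r=least_squares(f,[.6,0,0]);print(r.x,np.round(r.fun.reshape(-1,2),1).tolist())
np.save("rack.npy",r.x)
ims={"scene":S,"side":D,"wrist":W}
for n,(x0,x1,y0,y1,f) in {"wrist":(120,410,200,280,2),"scene":(128,310,188,332,4),"side":(275,395,130,300,4)}.items():
    c=cv2.resize(ims[n][y0:y1,x0:x1,::-1],None,fx=f,fy=f,interpolation=cv2.INTER_CUBIC)
    for sq in [[(-45,-171),(45,-171),(45,171),(-45,171)]]+[[(-36,y-36),(36,y-36),(36,y+36),(-36,y+36)] for y in(-126,-42,42,126)]:
        q=proj(rk(r.x,[[u/1000,v/1000,z] for u,v in sq]),n,T)
        cv2.polylines(c,[np.int32((q+.5-[x0,y0])*f)],True,(0,0,255),1)
    cv2.imwrite(f"pics/ov_{n}.png",c)
E
```

```text
large (array([0.46759193, 0.17517631, 0.08354129]), np.float64(1.1638407306265606)) [0.46828877 0.17511305 0.08406136] [0.46757459 0.17497731 0.08382332]
bush (array([0.46958826, 0.08927509, 0.08081454]), np.float64(1.1782287334874297)) [0.4703555  0.08927074 0.08146705] [0.46959699 0.08905406 0.08111955]
small (array([ 0.47529605, -0.07881772,  0.07354279]), np.float64(1.2033376503629256)) [ 0.47622739 -0.07880959  0.07389275] [ 0.47522142 -0.07899288  0.07406246]
[[ 0.44201652  0.00339509  0.047     ]
 [ 0.45574737  0.03967567  0.047     ]
 [ 0.50459086  0.0219277   0.047     ]
 [ 0.49128246 -0.01541995  0.047     ]] [0.4734093  0.01239463 0.047     ]
y axis angle 1.2188459749566851 0.039218094048826126 0.05196803527813784
[ 0.64518357  0.01823426 -0.05457487] [[-1.1, -1.1], [-0.5, -0.5], [-0.7, -0.8], [-0.2, -0.9], [1.2, -2.1], [-1.0, -0.7], [0.3, -1.3], [0.4, -2.0], [-1.0, -1.6], [-1.1, -1.5], [1.9, -0.1], [0.4, -0.3]]
```

View pics/ov_wrist.png

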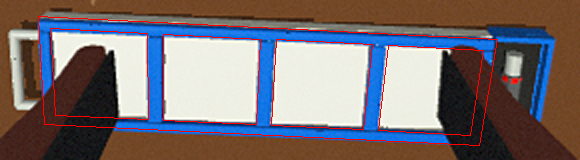

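View pics/ov_scene.png

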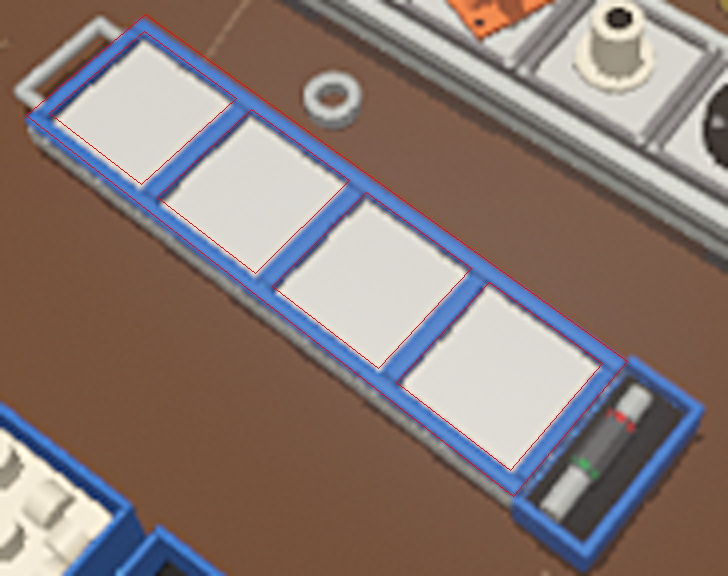

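Measurements agree to about 2 mm, and the carrier floor is at about 0.042 m. The orange choice is confirmed: the small bracket on the track, with its jaw axis at 1.219 rad. Starting with the large pulley.

```bash
cat >> h.py <<'E'
RP=None
def pick(xy,yaw,h,openmm,F=.042,zup=.16):
    command_gripper(openmm/88)
    move_pose([xy[0],xy[1],zup],down(yaw))
    hit=movel([xy[0],xy[1],F+h],v=.12,until_force=8)
    print("down hit",hit,get_tcp_pos())
    command_gripper(0.0)
    w=get_grip_width(); print("grip mm",w*88)
    movel([xy[0],xy[1],F+h+.06],v=.12)
    print("after lift mm",get_grip_width()*88,"t",get_time())
def place(y,yaw,h,openmm,off=(0,0)):
    r=np.load("rack.npy"); p=rk(r,[off[0],y+off[1],0])[0]
    z=get_tcp_pos()[2]
    movel([p[0],p[1],z],down(yaw),v=.2)
    movel([p[0],p[1],.020+h+.012],v=.15)
    hit=movel([p[0],p[1],.020+h-.005],v=.02,until_force=3)
    print("place hit",hit,get_tcp_pos()[2]-h, "w",get_grip_width()*88)
    command_gripper(openmm/88)
    movel([p[0],p[1],.020+h+.07],v=.15)
    print("t",get_time())
E
python3 - <<'E'
from h import *
r=np.load("rack.npy"); yaw=np.pi/2+r[2]
pick((.4676,.1751),yaw,.020,48)
T=toolpose(); W=read_camera("wrist"); cv2.imwrite("pics/w2.png",W[:,:,::-1])
E
```

```text
down hit False [0.46818236 0.17514693 0.06259137]
grip mm 25.7129413405245
after lift mm 25.537922548866636 t 6.7083
```

View pics/w2.png

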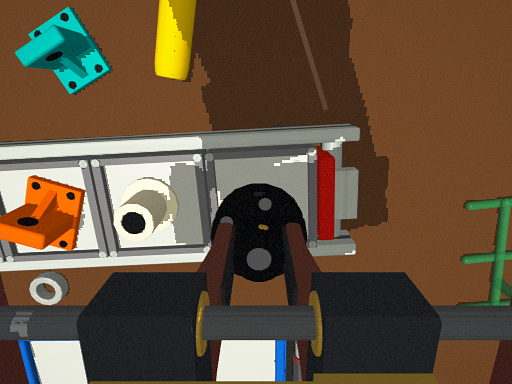

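The picture shows the large pulley held level by its hub at (258,235), clear of its now empty carrier. Placing it.

```bash
python3 - <<'E'
from h import *
r=np.load("rack.npy"); yaw=np.pi/2+r[2]
place(.126,yaw,.020,42)
D=read_camera("side"); S=read_camera("scene"); cv2.imwrite("pics/p1.png",np.hstack([cv2.resize(S[170:330,120:320,::-1],None,fx=2,fy=2),cv2.resize(D[120:280,200:390,::-1],None,fx=2,fy=2)]))
E
```

```text
place hit True 0.02002021344506519 w 25.802640064299172
t 10.1583
```

View pics/p1.png

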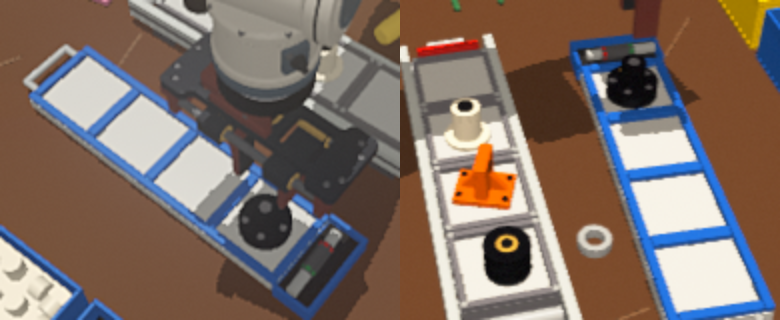

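The large pulley stands flat in the +y pocket: scene crop (265,220), side crop (632,85). The contact height was exactly right, so the 0.042 m carrier floor holds. Next are the bush and the bracket, checking grip widths.

```bash
python3 - <<'E'
from h import *
r=np.load("rack.npy"); yaw=np.pi/2+r[2]
pick((.4696,.0893),yaw,.012,50)
if 26<get_grip_width()*88<30: place(.042,yaw,.012,46)
E
python3 - <<'E'
from h import *
r=np.load("rack.npy"); yaw=np.pi/2+r[2]
pick((.4734,.0124),1.219,.013,54)
S=read_camera("wrist"); cv2.imwrite("pics/p2.png",S[:,:,::-1])
E
```

```text
down hit False [0.47013477 0.08940447 0.05434343]
grip mm 27.50723590014087
after lift mm 27.402881656298412 t 13.6083
place hit True 0.020286050438340596 w 27.404615526831208
t 17.0083
down hit False [0.4739362  0.01244827 0.0553013 ]
grip mm 35.73772910158199
after lift mm 35.88352055300732 t 20.2667
```

View pics/p2.png

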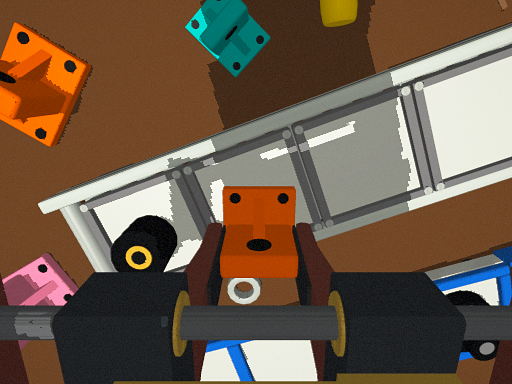

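The picture shows the bracket held squarely over its lug at (258,230), level. Placing it, then the small pulley.

```bash
python3 - <<'E'
from h import *
r=np.load("rack.npy"); yaw=np.pi/2+r[2]
place(-.042,yaw,.013,50)
pick((.4753,-.0788),yaw,.010,60)
if 36<get_grip_width()*88<42: place(-.126,yaw,.010,50)
move_pose([.46,-.05,.30],down(np.pi/2))
for n in("side","scene","wrist"):
    im=read_camera(n); np.save(n+"_f.npy",im); cv2.imwrite(f"pics/f_{n}.png",cv2.resize(im[:,:,::-1],None,fx=1.5,fy=1.5,interpolation=cv2.INTER_CUBIC))
np.save("WTf.npy",toolpose())
E
```

```text
place hit True 0.02043047130674145 w 35.95700904044375
t 23.6333
down hit False [ 0.47582891 -0.07883785  0.05234986]
grip mm 39.30652058457668
after lift mm 39.38312239032044 t 26.9583
place hit True 0.020200757291826306 w 39.7296111630471
t 30.1833
```

View pics/f_side.png

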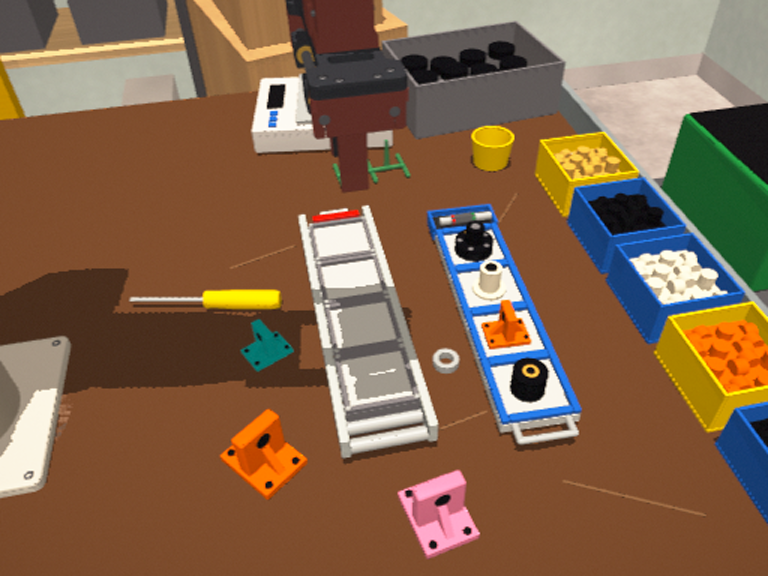

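View pics/f_scene.png

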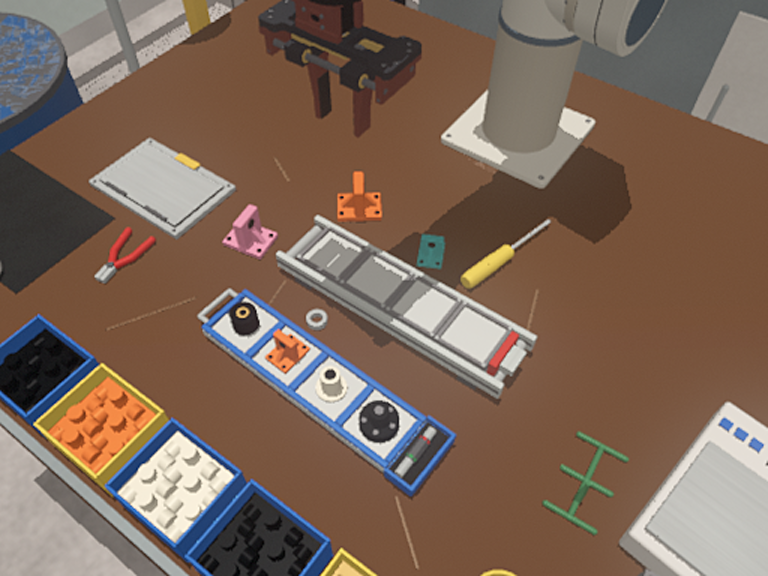

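View pics/f_wrist.png

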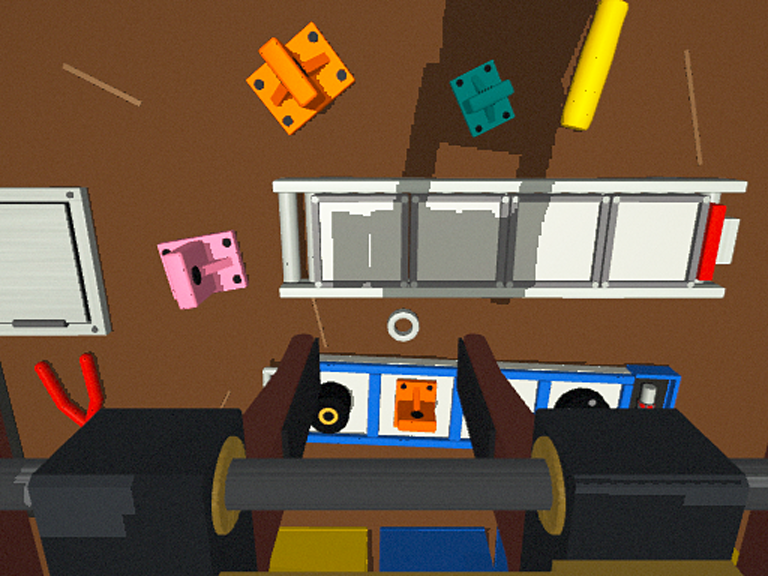

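All four samples stand upright and centred in their pockets in the right order. In the scene picture they are at (380,420), (331,382), (287,350) and (243,318), and the gauge is still in its tray at (413,452). One quick numeric check before handing in.

```bash
python3 - <<'E'
from h import *
r=np.load("rack.npy")
# top centres, scene & side pictures at 1.5x
for n,a,b in [("large",(379,406),(474,230)),("bush",(332,369),(490,266)),("small",(243,311),(531,371))]:
    X,e=tri([(np.array(a)/1.5-.2,"scene"),(np.array(b)/1.5-.2,"side")])
    d=X[:2]-r[:2]; c,s=np.cos(r[2]),np.sin(r[2])
    print(n,"rack xyz",np.round([c*d[0]+s*d[1],-s*d[0]+c*d[1],X[2]],4),"err px",round(e,2))
a=np.load("S.npy").astype(int); b=np.load("scene_f.npy").astype(int)
print("gauge diff",np.abs(a-b)[280:325,258:300].mean(), get_time(),get_ft_force())
job_done()
E
```

```text
large rack xyz [-0.0059  0.1208  0.0567] err px 0.15
bush rack xyz [-0.006   0.0395  0.0616] err px 0.43
small rack xyz [-0.002  -0.1275  0.0506] err px 0.01
gauge diff 9.669664902998237 31.4 [ 0.52471622  0.33273363 -0.41446963]
the job is handed in; nothing more can be done
```

I moved all four samples to the blue rack and handed the job in at 31.4 s of the 88 s limit. From the +y end they stand large pulley, bush, orange bracket, small pulley, the same order as on the track.

**Placement:** Each sample was set down under force control. First contact came at 20.0–20.4 mm above the bench, against the 20 mm pocket floor. The final pictures show all four upright, released and close to their pocket centres.

**Position check:** The two-camera check put the two pulleys and the bush within about 6.5 mm of centre, against the 17 mm allowed. I judged the bracket only from the pictures.

**Disagreements:**
- The same check read the large pulley's top 3 mm lower than its placed height implies. I put that down to my hand-picked pixels.
- The pixel difference around the gauge, before against after, averaged 9.7 grey levels. I read that as lighting or shadow change, because the gauge is in the same place in its tray in the pictures, but I did not measure its position separately.
- The bracket's lug ran along the row, not across it as I read the description. I gripped its 36 mm width along the row and turned the bracket to line up with the rack when placing it.

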